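# Clip the cable-hole cap into a bedside cabinet

### The arm

A 7-joint arm with a two-finger parallel gripper is mounted at the origin on the work surface. World frame = base frame: x ahead of the robot, y to its left, z up, the work surface at z = 0. Lengths are in m, angles in degrees, forces in N, time in s.
With the tool pointing down it reaches from about 0.425 to 1.025 m from the base axis. Payload 3.6 kg.
Tool frame: the origin (TCP) lies on the front face of the gripper's body, between the roots of the fingers; the fingertips stand 73 mm ahead of it and the grasp point (between the pads) lies 54 mm ahead of it; z points along the fingers, y is the line along which they close (so a half turn about z gives the same grasp; the last joint's range is limited). The gripper opens to 85 mm and grips with 20 to 120 N. Pads are 22 mm wide; open, the fingers measure 114 mm over their backs; the gripper's body (76 mm by 85 mm) begins 54 mm behind the grasp point. The pads swing forward as they close: fully open they stand 13 mm farther back than shut.
Start: joints at [62.882, 33.873, 2.773, 92.16, -1.908, 54.013, -1.931], TCP at [0.269, -0.673, 0.304] pointing down, gripper open.
Joint ranges: [-153.93, 153.93], [-27.13, 128.08], [-72.61, 78.16], [10.71, 143.7], [-87.88, 267.88], [4.46, 118.87], [-176.78, 176.78]. Speed limits (degrees/s): [147.25, 147.25, 180, 180, 180, 180, 180].

### API

Orientations are given as [roll, pitch, yaw] about the fixed x, y, z axes, in that order (R = Rz(yaw) Ry(pitch) Rx(roll)).
In Python, from workcell import env gives the robot as it stands. The module is installed in compiled form; this text tells all that it offers.
- The arm moves only by the tool drive_tool, never from a script. Its arguments are lists of equal length, an entry for each row: "dp": the shift along the tool's x, y, z scaled (see below), a list of three; "spin": the turn about the tool's z scaled (see below). In form: {"dp": [[dx, dy, dz], ...], "spin": [spin, ...]}. A call has 1 to 20 rows; each row shifts and turns the commanded pose from where the row before left it, along the tool's axes as they then stand; what a row does not reach is not made up. The controller multiplies each number of a shift by 0.2 m and each number of a turn by 180 degrees. A row lasts 1/8 s, in which the tool goes at most 62.5 mm and 10.7 degrees, less where a joint would pass 70% of its speed; a pose out of reach is approached as far as the arm can. A call with a number of a shift or a turn outside -1 to 1 is refused whole. A call with a gripper value outside its range is refused whole. "jaw" is the gripper's target within -1 to 1 (fully open at 1, half-way at 0, shut at -1), set as the call begins (left out, the last holds). The fingers move at their own pace and stop on an object; "newtons" is the grip in N (left out, the last holds). Time passes only in rows, so rows that do not move let the fingers close. It gives the time, the measured TCP pose, the force, the opening and the grip force at its end, in the units of the state.
- env.state(): the state, without advancing time (a new reading comes with each control period).
- env.camera(name): name is "scene" or "side" or "wrist"; returns a dict with "frame" (420x560x3 uint8, blue, green, red), "depth" (420x560 float32, m along the optical axis (not along the pixel's ray), 0 where there is no reading), "fx", "fy", "cx", "cy" (pixels), "T" (4x4, takes a point from camera to world coordinates). Camera axes: x right, y up, looking along -z (the intrinsics and any distortion apply to the point x, -y, -z); pixel columns grow to the right and rows downward; lengths in m; the calibration is good to about 2 mm. A picture is of the moment at which its call begins.
- env.hand_in(): hands the job in; it is judged then, once.
Trained networks look in the newest picture that a camera, given by its name, has taken for a name from the list of things; names that differ only in an ending like _2 or _b are one class to them, and where a whole thing is asked for, a point or a joint stands for the part that bears it (a point fixed in the world has none). Each returns a list of dicts, best first, with "conf" (0 to 1); they miss things now and then, are a little off and sometimes report something else, mostly with a low value. They report only what shows in the picture. A call takes as long as a camera call. They do not tell look-alikes from the thing itself.
- env.masks_of(target, camera): "region" (420x560 bool, what is visible of it) and "point" ([column, row] in pixels, amid what is visible of it).
- env.pinpoint(target, camera): "point" ([column, row] in pixels: a listed point, or the origin of a listed thing).
The state is a dict: "clock": time; "joints": joint angles; "joint_vel": joint speeds; "effort": joint torques, N m; "tool_pos": TCP position; "orientation": TCP orientation; "force": force on the tool from outside, world axes, zero at the start; "ft_torque": the same for the moment, N m; "width": opening from 0.0 (shut) to 1.0 (fully open); "grasp_force": force on a finger pad.
Only numpy, scipy, OpenCV 4.12 (cv2) and the standard library are available. Lean on these libraries where they do the work, as an engineer would, in place of code of your own. Each camera call takes 0.05 s, during which the arm holds its last target. There are 200 camera calls.

### The job

Close off the cable hole in the top of this bedside cabinet: pinch the loose cap's two sprung tabs together, turn its cable notch to the cabinet's rear and lower it into the hole liner until its flange sits flush all round, then let go so that both tabs spring out and latch under the lip. The hole was cut by hand and is not exactly at its mark, so feel for it gently, pressing the cap on the liner with less than 25 N, and leave the other things where they lie.

Things in the scene. Friction and masses are not known exactly. Their poses are not given: they have to be found in the camera images.
- cabinet: white legless bedside cabinet, fixed, 360 deep (x) x 460 wide (y) x 170 mm high. Origin: centre of its underside. Its +x axis points to its rear; the drawer front with the round knob faces -x. Its flat top has a cable hole with a plain grey liner ring that does not move: flange 92 mm across standing 2.5 mm proud of the top, bore 62 mm, lip 8 mm deep from the flange face, a wider 74 mm barrel below
- hole_mark (a point): where the centre of the cable hole was marked out, on the cabinet's top face (170 mm up, 60 mm behind the cabinet's centre); axes as the cabinet's. The hole was then sawn by hand: the true centre of the liner is off this mark by up to 6 mm along the cabinet's x and up to 6 mm along its y; only sight or feel tells where
- cap: dark plastic cap, 70 to 150 g, right way up on the cabinet's top. Origin: centre of the underside of its round plug; z up. Plug 58.6 mm across (lowest 2 mm tapered to 55) and 15 mm high; flange 76 mm across from 15 to 18.5 mm; two upright finger tabs from 18.5 to 33.5 mm. The tabs stand on its y axis, 24 mm wide along x, 5 thick, outer faces 38 mm apart when free, 26 when fully pinched
- cap_seat (a point): centre of the underside of the cap's flange, 15 mm above the cap's origin; axes as the cap's. Seated, the flange lies on the liner's flange face and this point is 2.5 mm above the cabinet's top
- cap_notch (a point): the cable notch, a wedge-shaped cut 14 mm deep in the rim of the cap, on its +x side; this point is 35 mm from the cap's axis, level with the flange's top face
- tab_a (a joint): pinch travel of the tab on the cap's +y side, m: 0 free, 0.006 fully pinched. Sprung out: 4 N starts it, 8.5 N holds it at the stop; pinch with 20 to 40 N. It carries a square-edged latch tongue (1.5 to 5.5 mm above the cap's origin), tip 34.5 mm from the axis when free, 28.5 fully pinched: the plug enters only when pinched; seated, the tongue springs out below the lip, 1.5 mm of play
- tab_b (a joint): the same for the tab on the cap's -y side
- screwdriver: bystander: black-handled screwdriver 190 mm long lying on the cabinet's top, near its left (+y) edge. Origin under its middle
- tape_measure: bystander: grey tape measure, 64 x 36 x 58 mm high, standing on the cabinet's top near its right (-y) edge. Origin: centre of its underside
- hammer: bystander: wooden-handled hammer, 300 mm, on the blanket to the right of the cabinet. Origin under its middle
- leg: bystander: white tapered cabinet leg, 170 mm, on the blanket to the left of the cabinet. Origin under its middle
There are look-alikes about, which are no part of the job. What is shaped like the cap but pink, purple or yellow is not meant.

How it is judged:
By the outcome, as a careful person would: the job done as asked, in the order asked, and still so for the second after the job is handed in, with the robot touching nothing.
It also fails if it takes over 70 s, if anything falls off the work surface, if the arm or the gripper's body presses on something with over 40 N, if the wrist force passes 120 N, or if a joint passes its speed limit or range.

## Working session

There is one attempt and no reset: what is moved stays moved. The work goes in short steps, Python scripts to look and compute and a tool call to move; the robot and the scene stay as the last step left them, time stands still between calls to the robot, and variables do not carry over. Pictures are saved under pics/ and viewed, at most 10 in all, crops included, and the job is handed in when it is done.

Besides the shell and the picture viewer there is one more tool, called in YAML: its name, and indented under it one key for each argument. drive_tool: Moves the arm, as the interface text tells. Shifts and turns lie within -1 to 1; 1 stands for 0.2 m of shift or 180 degrees of turn. Its arguments: {"type":"object","properties":{"dp":{"type":"array","items":{"type":"array","items":{"type":"number","minimum":-1,"maximum":1}}},"spin":{"type":"array","items":{"type":"number","minimum":-1,"maximum":1}},"jaw":{"type":"number"},"newtons":{"type":"number"}},"required":["dp","spin"]}

```bash
mkdir -p pics; cat > h.py <<'E'
from workcell import env
import numpy as np, cv2
def ray(c,p):
    d=np.array([(p[0]-c['cx'])/c['fx'],-(p[1]-c['cy'])/c['fy'],-1.]);T=np.array(c['T']);return T[:3,3],T[:3,:3]@d
def onz(c,p,z):
    o,d=ray(c,p);return o+d*(z-o[2])/d[2]
def dep(c,p):
    o,d=ray(c,p);u,v=int(round(p[0])),int(round(p[1]));w=c['depth'][max(v-1,0):v+2,max(u-1,0):u+2];w=w[w>0]
    return o+d*np.median(w) if w.size else None
E
python3 - <<'E'
from h import *
np.set_printoptions(precision=4,suppress=True)
s=env.state();print({k:s[k] for k in('clock','tool_pos','orientation','force','width')})
for n in('scene','side'):
    c=env.camera(n);cv2.imwrite(f'pics/{n}0.png',c['frame']);print(n,c['fx'],c['cx'],c['cy'],np.array(c['T'])[:3,3], [k for k in c])
    for t in('cabinet','cap','cap_seat','cap_notch','hole_mark','tab_a','screwdriver','tape_measure'):
        for r in env.pinpoint(t,n)[:4]:
            print(t,round(r['conf'],2),np.round(r['point']),dep(c,r['point']) if 0<r['point'][0]<559 and 0<r['point'][1]<419 else '', onz(c,r['point'],.17))
E
```

```text
{'clock': 0.0, 'tool_pos': array([ 0.2685, -0.6727,  0.3028]), 'orientation': array([-179.8732,    0.0074,   21.7625]), 'force': array([ 0.2816, -0.8431, -0.3677]), 'width': 0.998374797722981}
scene 455.77601322639515 286.1053842924114 207.08166083419488 [ 1.1313 -0.4178  1.2935] ['frame', 'depth', 'fx', 'fy', 'cx', 'cy', 'T']
cabinet 0.91 [285. 228.] [ 0.6417 -0.0787  0.1701] [ 0.6417 -0.0787  0.17  ]
cap 0.83 [317. 313.] [ 0.8521 -0.1189  0.0172] [ 0.8855 -0.1547  0.17  ]
cap 0.74 [355. 284.] [0.8477 0.0233 0.0183] [ 0.8814 -0.0292  0.17  ]
cap 0.57 [185. 210.] [ 0.3317 -0.2583  0.0181] [ 0.427  -0.2773  0.17  ]
cap_seat 0.94 [355. 285.] [0.8515 0.0232 0.0184] [ 0.8848 -0.0293  0.17  ]
cap_seat 0.9 [317. 309.] [ 0.8423 -0.1139  0.0171] [ 0.8769 -0.1503  0.17  ]
cap_seat 0.86 [267. 192.] [ 0.5243 -0.0579  0.1893] [ 0.5137 -0.0516  0.17  ]
cap_seat 0.66 [184. 205.] [ 0.3086 -0.2516  0.0149] [ 0.4084 -0.2718  0.17  ]
cap_notch 0.96 [357. 292.] [0.8684 0.0157 0.0072] [ 0.9017 -0.0392  0.17  ]
cap_notch 0.95 [262. 200.] [ 0.5372 -0.0838  0.1873] [ 0.528  -0.0786  0.17  ]
cap_notch 0.76 [173. 204.] [ 0.2763 -0.2755  0.0018] [ 0.3877 -0.294   0.17  ]
cap_notch 0.65 [324. 321.] [ 0.8776 -0.1125  0.0002] [ 0.9109 -0.1526  0.17  ]
hole_mark 0.82 [301. 216.] [0.5667 0.0337 0.0162] [ 0.6347 -0.0207  0.17  ]Traceback (most recent call last):
  File "<stdin>", line 7, in <module>
ValueError: it knows: cabinet, cap, cap_notch, cap_seat, hammer, hole_mark, leg, screwdriver, tape_measure
```

View pics/scene0.png

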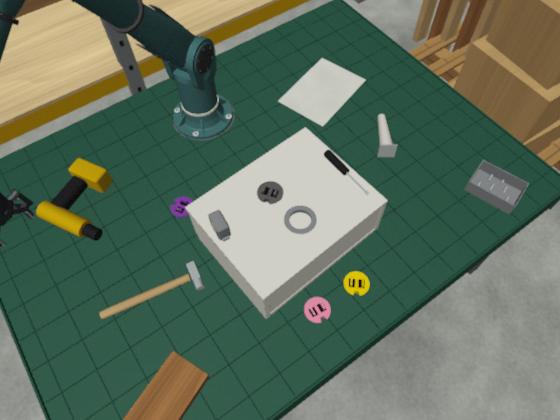

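```bash
python3 - <<'E'
from h import *
np.set_printoptions(precision=4,suppress=True)
for n in('scene','side'):
    c=env.camera(n);cv2.imwrite(f'pics/{n}1.png',c['frame'])
    # top-face points -> min area rect
    T=np.array(c['T']);v,u=np.nonzero(c['depth']>0);d=c['depth'][v,u]
    P=np.c_[(u-c['cx'])/c['fx']*d,-(v-c['cy'])/c['fy']*d,-d]@T[:3,:3].T+T[:3,3]
    m=np.abs(P[:,2]-.17)<.006
    print(n,m.sum(),cv2.minAreaRect(P[m,:2].astype(np.float32)))
    for t in('cabinet','cap_seat','cap_notch','hole_mark','screwdriver','tape_measure'):
        for r in env.pinpoint(t,n)[:5]:
            print(t,round(r['conf'],2),np.round(r['point']),onz(c,r['point'],{'cap_seat':.185,'cap_notch':.1885}.get(t,.17)))
E
```

```text
scene 15658 ((0.3786875903606415, -0.04458007216453552), (0.765524685382843, 0.46320316195487976), 4.430005073547363)
cabinet 0.94 [284. 229.] [ 0.6432 -0.0835  0.17  ]
cap_seat 0.76 [358. 283.] [ 0.8865 -0.0255  0.185 ]
cap_seat 0.63 [318. 308.] [ 0.88   -0.1499  0.185 ]
cap_seat 0.6 [268. 194.] [ 0.5303 -0.0612  0.185 ]
cap_seat 0.52 [181. 206.] [ 0.4179 -0.2824  0.185 ]
cap_notch 0.83 [264. 201.] [ 0.544  -0.0842  0.1885]
cap_notch 0.72 [172. 205.] [ 0.4031 -0.3007  0.1885]
cap_notch 0.71 [320. 318.] [ 0.9032 -0.1615  0.1885]
cap_notch 0.6 [355. 293.] [ 0.9048 -0.0504  0.1885]
hole_mark 0.91 [301. 216.] [ 0.6355 -0.0196  0.17  ]
screwdriver 0.79 [342. 174.] [0.5921 0.1657 0.17  ]
tape_measure 0.64 [224. 230.] [ 0.5451 -0.2212  0.17  ]
side 12368 ((0.8438249826431274, -0.885958194732666), (2.0483086109161377, 2.27020001411438), 73.2212905883789)
cap_seat 0.85 [298. 188.] [ 0.5348 -0.0568  0.185 ]
cap_seat 0.67 [200. 227.] [0.7621 0.1752 0.185 ]
cap_seat 0.64 [214. 204.] [0.7575 0.074  0.185 ]
cap_seat 0.58 [368. 199.] [ 0.3235 -0.0548  0.185 ]
cap_notch 0.75 [297. 183.] [ 0.5403 -0.0744  0.1885]
cap_notch 0.73 [379. 196.] [ 0.2932 -0.0759  0.1885]
cap_notch 0.63 [206. 197.] [0.7885 0.0576 0.1885]
cap_notch 0.62 [194. 222.] [0.7832 0.1629 0.1885]
hole_mark 0.95 [264. 192.] [ 0.6343 -0.0264  0.17  ]
screwdriver 0.75 [254. 244.] [0.6023 0.1838 0.17  ]
tape_measure 0.95 [305. 158.] [ 0.5481 -0.2349  0.17  ]
```

The scene image shows the dark cap at (270,191), liner ring at (300,219), tape measure at (221,225) and screwdriver at (345,170) on the cabinet. Pink, yellow and purple caps lie on the blanket.

```bash
python3 - <<'E'
from h import *
np.set_printoptions(precision=4,suppress=True)
for n in ('scene','side'):
    c=env.camera(n);r=env.masks_of('cabinet',n)[0]
    T=np.array(c['T']);M=cv2.dilate(r['region'].astype(np.uint8),np.ones((5,5)))
    v,u=np.nonzero((c['depth']>0)&(M>0));d=c['depth'][v,u]
    P=np.c_[(u-c['cx'])/c['fx']*d,-(v-c['cy'])/c['fy']*d,-d]@T[:3,:3].T+T[:3,3]
    m=(np.abs(P[:,2]-.17)<.007)
    print(n,r['conf'],m.sum(),np.median(P[m,2]),cv2.minAreaRect(P[m,:2].astype(np.float32)))
    p=[x for x in env.pinpoint('cabinet',n)]
    if p: print('origin',onz(c,p[0]['point'],0))
    k=cv2.resize(c['frame'],None,fx=1,fy=1);cv2.imwrite(f'pics/{n}2.png',k)
E
```

```text
scene 0.55 15795 0.1687623850485107 ((0.5789608359336853, -0.029414817690849304), (0.3639356195926666, 0.46296846866607666), 4.382741928100586)
origin [ 0.575 -0.035  0.   ]
side 0.62 11189 0.16873595491423277 ((0.5813141465187073, -0.02760474383831024), (0.36158978939056396, 0.46680617332458496), 4.428225994110107)
```

drive_tool:
  dp:
    - [0.1,-0.1,-0.12]
    - [0.16,-0.16,-0.12]
    - [0.16,-0.16,-0.12]
    - [0.18,-0.18,-0.1]
    - [0.18,-0.18,0]
    - [0.18,-0.18,0]
    - [0.18,-0.18,0]
    - [0.18,-0.18,0]
    - [0.18,-0.18,0]
    - [0.18,-0.18,0]
    - [0.18,-0.18,0]
    - [0.18,-0.18,0]
    - [0.18,-0.18,0]
    - [0.14,-0.14,0]
    - [0.08,-0.08,0]
    - [0.04,-0.04,0]
    - [0,0,0]
  spin: [0.02,0.03,0,0,0,0,0,0,0,0,0,0,0,0,0,0,0]

```text
clock: 3.42
tool_pos: [0.6352, -0.0765, 0.3958]
orientation: [180.0, 0.0, 12.7]
force: [0.3, -0.4, -0.6]
width: 1.0
grasp_force: 0.0
```

```bash
cat >> h.py <<'E'
def wr(name,tg=('cap_seat','cap_notch','hole_mark')):
    np.set_printoptions(precision=4,suppress=True)
    c=env.camera('wrist');cv2.imwrite(f'pics/{name}.png',c['frame']);np.savez(f'pics/{name}.npz',**c)
    print('cam',np.array(c['T'])[:3,3],c['fx'])
    for t in tg:
        for r in env.pinpoint(t,'wrist')[:3]:
            print(t,round(r['conf'],2),np.round(r['point'],1),onz(c,r['point'],{'cap_seat':.185,'cap_notch':.1885}.get(t,.17)))
    return c
E
python3 -c "
from h import *
wr('w1')"
```

```text
cam [ 0.7163 -0.0579  0.4656] 291.2821726259748
cap_seat 0.97 [346.6  20.8] [ 0.7955 -0.091   0.185 ]
cap_seat 0.63 [245.1 280.9] [ 0.5306 -0.0523  0.185 ]
cap_notch 0.72 [271.9 273.7] [ 0.5482 -0.0792  0.1885]
hole_mark 0.84 [241.9 181. ] [ 0.6379 -0.0278  0.17  ]
```

View pics/w1.png

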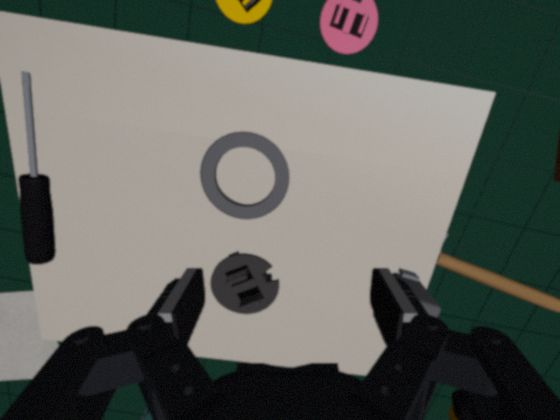

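The wrist image shows the liner ring at (245,176) and the dark cap at (246,283), notch at (270,272), tabs at (237,273) and (250,293).

```bash
cat >> h.py <<'E'
def fit(c,roi,z,lo,hi,p=True):
    x0,y0,x1,y1=roi;g=cv2.cvtColor(c['frame'],cv2.COLOR_BGR2GRAY)
    m=np.zeros_like(g);m[y0:y1,x0:x1]=((g[y0:y1,x0:x1]>=lo)&(g[y0:y1,x0:x1]<hi))
    cs,h=cv2.findContours(m,cv2.RETR_CCOMP,cv2.CHAIN_APPROX_NONE)
    for k,q in enumerate(cs):
        if len(q)<50: continue
        w=np.array([onz(c,a[0],z)[:2] for a in q])
        for _ in range(4):
            A=np.c_[2*w,np.ones(len(w))];s=np.linalg.lstsq(A,(w**2).sum(1),rcond=None)[0];R=np.sqrt(s[2]+s[:2]@s[:2])
            e=np.abs(np.hypot(*(w-s[:2]).T)-R);w=w[e<max(.0015,1.5*np.median(e))]
        print('circle','hole' if h[0][k][3]>=0 else 'outer',s[:2],'D',2*R,len(w))
E
python3 - <<'E'
from h import *
np.set_printoptions(precision=4,suppress=True)
c=dict(np.load('pics/w1.npz'));g=cv2.cvtColor(c['frame'],cv2.COLOR_BGR2GRAY)
print(g[176,195:300:4]);print(g[283,200:290:4])
print('ring');fit(c,(190,120,300,228),.1725,0,135)
print('cap');fit(c,(205,245,290,318),.1885,0,100)
im=cv2.resize(c['frame'][240:325,195:300],None,fx=7,fy=7,interpolation=cv2.INTER_CUBIC);cv2.imwrite('pics/c1.png',cv2.convertScaleAbs(im,alpha=1.8))
E
```

```text
[161 145  83  86  87  87 161 162 162 163 164 164 162 163 164 166 163 162
 163 163 111  87  88  87 164 165 167]
[ 11 116 157  56  52  53  54  55  47  33  34  52  55  55  52  53  53  49
  56  55 149 162 163]
ring
circle outer [ 0.6431 -0.0298] D 0.09085042062075187 250
circle hole [ 0.6446 -0.0305] D 0.05968928607171409 163
cap
circle outer [ 0.5284 -0.0524] D 0.07461197159605722 150
```

View pics/c1.png

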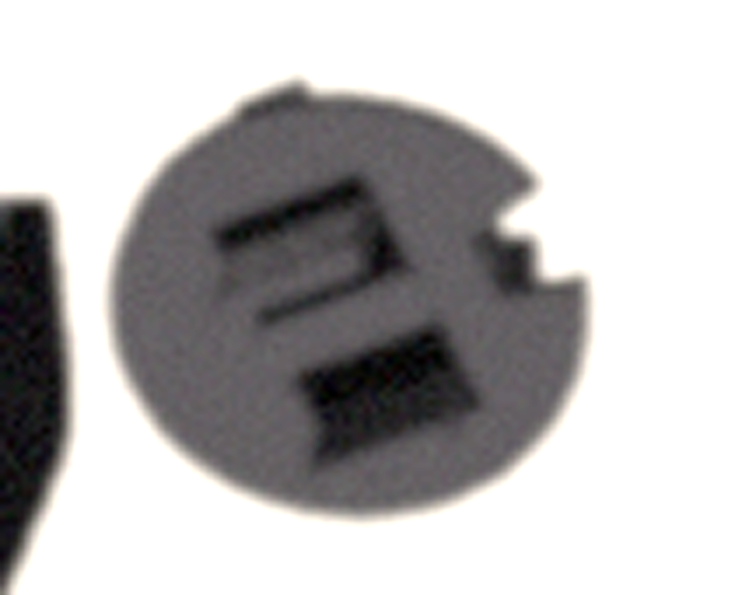

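```bash
python3 - <<'E'
from h import *
np.set_printoptions(precision=4,suppress=True)
c=dict(np.load('pics/w1.npz'))
f=lambda a,z:onz(c,(a[0]/7+195-.43,a[1]/7+240-.43),z)[:2]
an=lambda d:np.degrees(np.arctan2(d[1],d[0]))
n=(f((537,183),.1885)+f((583,282),.1885))/2;print('notch',n,an(n-np.array([.5284,-.0524])))
print(an(f((360,180),.2035)-f((215,240),.2035)),an(f((478,405),.2035)-f((318,465),.2035)),an(f((435,325),.2035)-f((298,380),.2035)))
T=c['T'];s=env.state();print(s['tool_pos'],s['orientation'],T[:3,:3])
E
```

```text
notch [ 0.5499 -0.0818] -53.80811235354806
-52.65309194525717 -53.674918007405886 -52.61598190296819
[ 0.6347 -0.0779  0.396 ] [179.9491   0.0366  12.5967] [[ 0.2205  0.9221  0.318 ]
 [-0.9754  0.2082  0.0727]
 [ 0.0008 -0.3262  0.9453]]
```

drive_tool:
  dp:
    - [0,0,0]
    - [0,0,0]
    - [0,0,0]
    - [0,0,0]
    - [0,0,0]
    - [0,0,0]
    - [0,0,0]
    - [-0.14,0.117,0.1]
    - [-0.14,0.117,0.1]
    - [-0.1,0.08,0.1]
    - [-0.04,0.036,0.1]
    - [0,0,0.06]
    - [0,0,0]
  spin: [0.04,0.055,0.055,0.055,0.055,0.055,0.051,0,0,0,0,0,0]

```text
clock: 5.25
tool_pos: [0.5292, -0.0513, 0.3035]
orientation: [180.0, 0.0, -53.2]
force: [0.2, -1.1, -0.8]
width: 1.002
grasp_force: 0.0
```

```bash
python3 - <<'E'
from h import *
c=wr('w2');s=env.state();print(s['tool_pos'],s['orientation'])
E
```

```text
cam [ 0.5788 -0.1183  0.3733] 291.2821726259748
cap_seat 0.94 [290.5 236.5] [ 0.5261 -0.0524  0.185 ]
cap_notch 0.64 [287.9 188.2] [ 0.5492 -0.0801  0.1885]
hole_mark 0.97 [139.2 169.2] [ 0.6383 -0.0247  0.17  ]
[ 0.53   -0.051   0.3046] [-179.9182   -0.0741  -53.142 ]
```

View pics/w2.png

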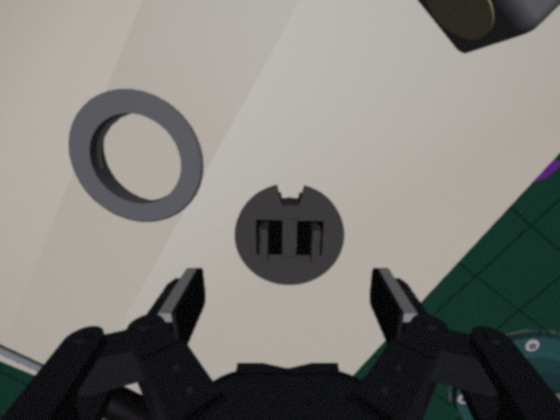

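The cap is at (290,236) with its notch at the top (290,190) and tabs aligned with the closing line; liner at (136,155).

```bash
python3 - <<'E'
from h import *
np.set_printoptions(precision=4,suppress=True)
c=dict(np.load('pics/w2.npz'))
print('ring');fit(c,(60,80,210,230),.1725,0,112)
print('cap');fit(c,(225,175,355,292),.1885,0,90)
g=cv2.cvtColor(c['frame'],cv2.COLOR_BGR2GRAY);print(g[155,60:215:5],g[236,225:360:5])
E
```

```text
ring
circle outer [ 0.6421 -0.0306] D 0.08959113758619848 375
circle hole [ 0.6394 -0.0343] D 0.054242583297725216 149
cap
circle outer [ 0.5276 -0.0525] D 0.07380275137306155 212
[175 173 104  91  90  90  52  30  51 134 168 169 171 171 170 171 169 169
 171 169 170 171 170 171 113  91  89  91  79 172 171] [176 176  93  56  60  60  47  44  57  13   6   6  60  57  55   7   7  14
  58  46  59  57  61  59 161 171 170]
```

drive_tool:
  dp:
    - [0,0.009,0.05]
    - [0,0,0.07]
    - [0,0,0.055]
    - [0,0,0.02]
    - [0,0,0]
    - [0,0,0]
  spin: [0,0,0,0,0,0]

```text
clock: 6.2
tool_pos: [0.5277, -0.0518, 0.2651]
orientation: [-180.0, -0.0, -53.1]
force: [0.2, -0.1, -0.5]
width: 0.999
grasp_force: 0.0
```

drive_tool:
  dp:
    - [0,0,0]
    - [0,0,0]
    - [0,0,0]
    - [0,0,0]
    - [0,0,0]
    - [0,0,0]
    - [0,0,0]
    - [0,0,0]
  spin: [0,0,0,0,0,0,0,0]
  jaw: -1
  newtons: 30

```text
clock: 7.2
tool_pos: [0.5279, -0.0518, 0.2661]
orientation: [-179.9, -0.0, -53.1]
force: [-0.8, 0.2, 8.1]
width: 0.28
grasp_force: 30.1
```

drive_tool:
  dp:
    - [0,0,-0.01]
    - [0,0,-0.03]
    - [0,0,-0.06]
    - [0,0,-0.06]
    - [0,0,-0.04]
    - [0,0,0]
  spin: [0,0,0,0,0,0]

```text
clock: 7.95
tool_pos: [0.5279, -0.0518, 0.3059]
orientation: [-179.9, -0.1, -53.1]
force: [-0.4, -0.3, -2.0]
width: 0.282
grasp_force: 29.6
```

```bash
python3 - <<'E'
from h import *
c=wr('w3');s=env.state();print(s['tool_pos'],s['orientation'],s['force'])
E
```

```text
cam [ 0.5775 -0.1187  0.3758] 291.2821726259748
cap_notch 0.71 [287.6 205.1] [ 0.541  -0.0705  0.1885]
hole_mark 0.61 [143.4 166.5] [ 0.6367 -0.0273  0.17  ]
[ 0.5272 -0.0517  0.3045] [179.958    0.0329 -53.1146] [ 0.29    0.1937 -1.2287]
```

View pics/w3.png

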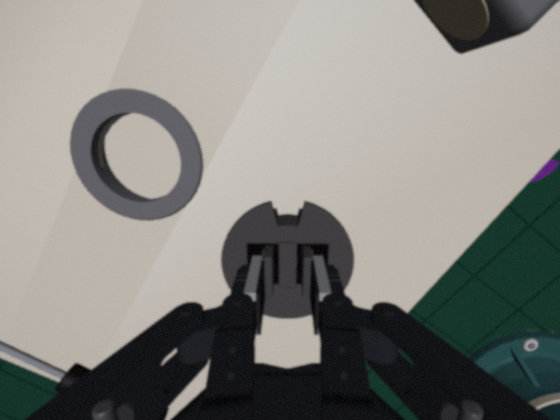

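```bash
python3 - <<'E'
from h import *
np.set_printoptions(precision=4,suppress=True)
c=dict(np.load('pics/w3.npz'))
for z in(.2265,.2285):fit(c,(215,190,360,280),z,0,90)
print('ring');fit(c,(60,80,210,230),.1725,0,112)
m=cv2.cvtColor(c['frame'],cv2.COLOR_BGR2GRAY);d=c['depth'][215:235,250:275];print(np.median(d),dep(c,(255,225)),dep(c,(320,225)),dep(c,(232,260)))
E
```

```text
circle outer [ 0.5318 -0.057 ] D 0.06580796294128813 101
circle hole [ 0.5428 -0.0372] D 0.0094119041171179 39
circle outer [ 0.5324 -0.0578] D 0.06492632432981447 101
circle hole [ 0.5433 -0.0383] D 0.009285811503022481 39
ring
circle outer [ 0.642  -0.0306] D 0.0891208791315002 366
circle hole [ 0.6394 -0.0345] D 0.05467241492845461 155
0.15893155 [ 0.5561 -0.0609  0.2281] [ 0.5277 -0.0822  0.2278] [ 0.5544 -0.0356  0.2283]
```

drive_tool:
  dp:
    - [0.03,-0.06,0]
    - [0.07,-0.14,0]
    - [0.07,-0.14,0]
    - [0.056,-0.125,0]
    - [0.03,-0.06,0]
    - [0,0,0]
    - [0,0,0]
    - [0,0,0]
    - [0,0,0]
    - [0,0,0]
    - [0,0,0]
    - [0,0,0]
    - [0,0,0]
  spin: [0,0,0,0,0,-0.04,-0.055,-0.055,-0.055,-0.055,-0.059,0,0]

```text
clock: 9.78
tool_pos: [0.6421, -0.0299, 0.3047]
orientation: [180.0, 0.0, 4.1]
force: [-0.0, -0.0, -0.9]
width: 0.277
grasp_force: 29.6
```

```bash
python3 - <<'E'
from h import *
c=wr('w4');s=env.state();print(s['tool_pos'],s['orientation'],s['force'])
e=cv2.imread('pics/w4.png');cv2.imwrite('pics/w4c.png',e[60:380,100:460])
E
```

```text
cam [ 0.725  -0.0238  0.3745] 291.2821726259748
cap_seat 0.65 [287.4 258.4] [ 0.6228 -0.0315  0.185 ]
cap_notch 0.78 [287.4 203.9] [ 0.6656 -0.0284  0.1885]
hole_mark 0.64 [ 28.3 259.8] [0.5988 0.1715 0.17  ]
[ 0.6422 -0.0295  0.3049] [179.9891   0.0088   4.2602] [-0.111   0.6032 -2.57  ]
```

View pics/w4.png

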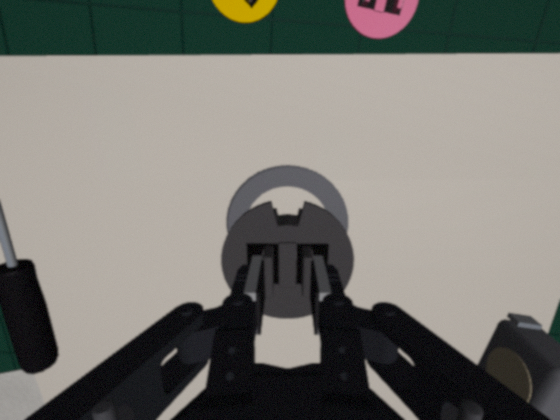

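The cap hangs over the liner with its notch (288,210) toward the rear edge, which is horizontal in the image; the liner's upper arc is visible around (288,170).

```bash
cat >> h.py <<'E'
from scipy.optimize import least_squares
def rel(c,thr_ring,thr_cap,ringrows,caprows,zcap,cols=(200,375)):
    g=cv2.GaussianBlur(cv2.cvtColor(c['frame'],cv2.COLOR_BGR2GRAY),(0,0),.8).astype(float)
    def edges(rows,thr):
        o=[]
        for v in range(*rows):
            r=g[v];k=[u for u in range(*cols) if r[u]<thr]
            if not k: continue
            a,b=k[0],k[-1]
            o+=[(a-(thr-r[a])/(r[a-1]-r[a]),v),(b+(thr-r[b])/(r[b+1]-r[b]),v)]
        return o
    res=[]
    for rows,thr,z,R in((ringrows,thr_ring,.1725,.046),(caprows,thr_cap,zcap,.038)):
        w=np.array([onz(c,p,z)[:2] for p in edges(rows,thr)])
        x0=np.r_[w.mean(0),R]
        for free in(1,0):
            f=lambda x:np.hypot(*(w-x[:2]).T)-(x[2] if free else R)
            s=least_squares(f,x0,loss='soft_l1',f_scale=.0005);print('free' if free else 'fixR',s.x,'rms',np.sqrt(np.mean(s.fun**2)) if hasattr(s,'fun') else '')
        res.append(s.x[:2])
    print('ring-cap',res[0]-res[1]);return res
E
python3 - <<'E'
from h import *
np.set_printoptions(precision=4,suppress=True)
c=dict(np.load('pics/w4.npz'));g=cv2.cvtColor(c['frame'],cv2.COLOR_BGR2GRAY)
print(g[190,220:360:6],g[260,210:300:6])
for z in(.2265,.228):rel(c,128,115,(170,212),(236,285),z)
E
```

```text
[176 177 177  86  93  92  97  95 129 176 177 177 178 176 152  96  98  96
  95  96 176 179 179 177] [176 175  77  62  60  60  47  58  65  50  57   7  62  60  60]
free [ 0.6437 -0.0295  0.0452] rms 6.927530610743111e-05
fixR [ 0.6425 -0.0296  0.046 ] rms 0.0002615226984961823
free [ 0.6419 -0.0299  0.0378] rms 2.8215949968634128e-05
fixR [ 0.6417 -0.0299  0.038 ] rms 0.0001725090947090651
ring-cap [0.0008 0.0003]
free [ 0.6437 -0.0295  0.0452] rms 6.927530610743111e-05
fixR [ 0.6425 -0.0296  0.046 ] rms 0.0002615226984961823
free [ 0.6427 -0.0298  0.0374] rms 2.7929946829161322e-05
fixR [ 0.6416 -0.0299  0.038 ] rms 0.0005492455001556555
ring-cap [0.0009 0.0004]
```

drive_tool:
  dp:
    - [0.004,-0.0015,0.03]
    - [0,0,0.05]
    - [0,0,0.05]
    - [0,0,0.03]
    - [0,0,0.01]
    - [0,0,0]
    - [0,0,0]
  spin: [-0.001,0,0,0,0,0,0]

```text
clock: 10.85
tool_pos: [0.6432, -0.0293, 0.2713]
orientation: [180.0, -0.0, 4.5]
force: [-0.7, -0.5, -1.5]
width: 0.28
grasp_force: 29.6
```

```bash
python3 - <<'E'
from h import *
c=wr('w5',());s=env.state();print(s['tool_pos'],s['orientation'],s['force'])
z=s['tool_pos'][2]-.0785
for r in((172,195),(165,200)): rel(c,128,115,r,(236,285),z)
E
```

```text
cam [ 0.7261 -0.0227  0.3412] 291.2821726259748
[ 0.6432 -0.0293  0.2713] [179.9956  -0.0481   4.4827] [ 0.0851 -0.4913 -1.3289]
free [ 0.6441 -0.0294  0.045 ] rms 4.065594766419281e-05
fixR [ 0.643  -0.0295  0.046 ] rms 8.624007375175842e-05
free [ 0.65   -0.0289  0.0396] rms 0.0005698365610924732
fixR [ 0.646  -0.0291  0.038 ] rms 0.001690622462797582
ring-cap [-0.003  -0.0004]
free [ 0.6444 -0.0294  0.0448] rms 4.590276562651727e-05
fixR [ 0.643  -0.0295  0.046 ] rms 0.00013582186667701233
free [ 0.65   -0.0289  0.0396] rms 0.0005698365610924732
fixR [ 0.646  -0.0291  0.038 ] rms 0.001690622462797582
ring-cap [-0.003  -0.0004]
```

drive_tool:
  dp:
    - [0,0,0.006]
    - [0,0,0.006]
    - [0,0,0.006]
    - [0,0,0.005]
    - [0,0,0.005]
    - [0,0,0]
  spin: [0,0,0,0,0,0]

```text
clock: 11.65
tool_pos: [0.6429, -0.0293, 0.2652]
orientation: [-180.0, 0.0, 4.5]
force: [-0.5, -0.5, -1.1]
width: 0.276
grasp_force: 29.6
```

drive_tool:
  dp:
    - [0,0,0.005]
    - [0,0,0.005]
    - [0,0,0.005]
    - [0,0,0]
  spin: [0,0,0,0]

```text
clock: 12.15
tool_pos: [0.6429, -0.0293, 0.2622]
orientation: [-180.0, 0.0, 4.5]
force: [0.8, -0.1, -0.8]
width: 0.277
grasp_force: 29.6
```

drive_tool:
  dp:
    - [0,0,0.006]
    - [0,0,0.006]
    - [0,0,0.006]
    - [0,0,0.006]
    - [0,0,0.006]
    - [0,0,0.006]
    - [0,0,0]
  spin: [0,0,0,0,0,0,0]

```text
clock: 13.02
tool_pos: [0.6429, -0.0293, 0.255]
orientation: [180.0, 0.0, 4.5]
force: [0.1, -0.3, -1.2]
width: 0.28
grasp_force: 29.6
```

drive_tool:
  dp:
    - [0,0,0.004]
    - [0,0,0.004]
    - [0,0,0]
  spin: [0,0,0]

```text
clock: 13.4
tool_pos: [0.643, -0.0293, 0.2537]
orientation: [180.0, -0.0, 4.5]
force: [-0.7, -0.1, 1.2]
width: 0.277
grasp_force: 30.0
```

Contact is beginning at about seat height; a slight press to settle.

drive_tool:
  dp:
    - [0,0,0.003]
    - [0,0,0.002]
    - [0,0,0]
  spin: [0,0,0]

```text
clock: 13.78
tool_pos: [0.643, -0.0293, 0.2537]
orientation: [180.0, -0.0, 4.5]
force: [-2.4, -0.4, 6.8]
width: 0.277
grasp_force: 31.1
```

drive_tool:
  dp:
    - [0,0,0.001]
    - [0,0,0]
    - [0,0,0]
    - [0,0,0]
    - [0,0,0]
    - [0,0,0]
  spin: [0,0,0,0,0,0]
  jaw: 0.4

```text
clock: 14.52
tool_pos: [0.643, -0.0293, 0.2523]
orientation: [180.0, 0.0, 4.5]
force: [-0.1, 0.3, -0.2]
width: 0.696
grasp_force: 0.0
```

drive_tool:
  dp:
    - [0,0,-0.02]
    - [0,0,-0.05]
    - [0,0,-0.1]
    - [0,0,-0.15]
    - [0,0,-0.15]
    - [-0.1,0,-0.1]
    - [-0.1,0,0]
    - [0,0,0]
    - [0,0,0]
  spin: [0,0,0,0,0,0,0,0,0]
  jaw: 1

```text
clock: 15.65
tool_pos: [0.6037, -0.0324, 0.3666]
orientation: [-180.0, -0.1, 4.5]
force: [-0.6, -0.4, -0.6]
width: 1.002
grasp_force: 0.0
```

```bash
python3 - <<'E'
from h import *
c=wr('w6');s=env.state();print(s['clock'],s['tool_pos'],s['force'])
p=[r for r in env.pinpoint('cap_seat','wrist')][0]['point'];u,v=int(p[0]),int(p[1]);print(u,v)
for a in range(0,360,30):
    q=np.array([.6425+.034*np.cos(np.radians(a)),-.0297+.034*np.sin(np.radians(a)),.176])
    T=np.array(c['T']);k=T[:3,:3].T@(q-T[:3,3]);print(a,dep(c,(c['cx']-c['fx']*k[0]/k[2],c['cy']+c['fy']*k[1]/k[2]))[2].round(4),end=' ')
e=c['frame'][max(v-60,0):v+70,max(u-90,0):u+90];cv2.imwrite('pics/w6c.png',cv2.resize(e,None,fx=4,fy=4,interpolation=cv2.INTER_CUBIC))
E
```

```text
cam [ 0.6866 -0.0257  0.4366] 291.2821726259748
cap_seat 0.62 [284.  160.3] [ 0.6457 -0.0264  0.185 ]
cap_seat 0.16 [555.7 240.3] [ 0.5905 -0.2886  0.185 ]
cap_notch 0.94 [285.7 118. ] [ 0.6806 -0.0252  0.1885]
15.85 [ 0.6037 -0.0323  0.366 ] [-0.1111 -0.2917 -0.4559]
284 160
0 0.1724 30 0.1758 60 0.1755 90 0.1757 120 0.1757 150 0.1755 180 0.1759 210 0.1758 240 0.1756 270 0.1757 300 0.1763 330 0.1757
```

View pics/w6c.png

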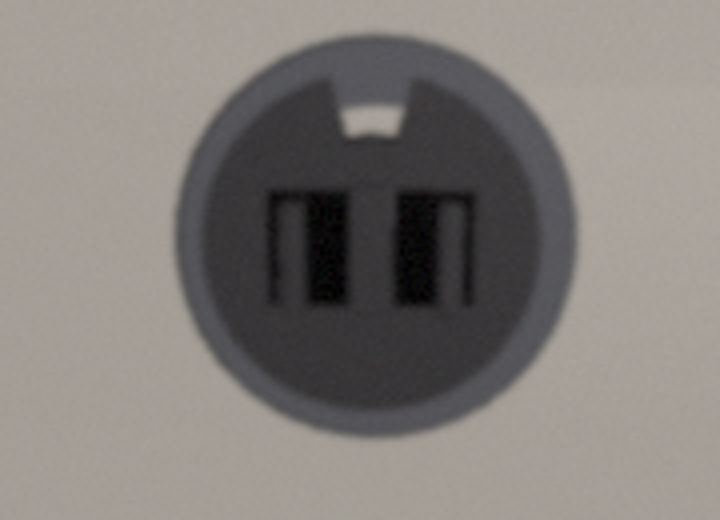

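The cap is flush (flange top about 0.1757 m all round), its notch points to the rear at (372,105), and both tabs are sprung out symmetrically at (290,250) and (455,250).

```bash
python3 -c "
from h import *
print(env.hand_in())"
```

```text
the job is handed in; nothing more can be done
None
```

The cap is in the cable hole with its notch to the rear. Its flange sits flush all round, both tabs look fully sprung out, and the job is handed in at about 16 s of the 70 s allowed; the judge's result was not shown.

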